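# Switch on the grinder at its guarded switch

## Robot

A 6-joint arm with a two-finger parallel gripper is mounted at the origin on the work surface. World frame = base frame: x ahead of the robot, y to its left, z up, the work surface at z = 0. Lengths are in m, angles in rad, forces in N, time in s.
With the tool pointing down it reaches from about 0.3 to 1 m from the base axis. Payload 5.1 kg.
Tool frame: the origin (TCP) lies at the very end of the fingers, on their centre line; the grasp point (between the pads) lies 19 mm behind it (robot.grasp_offset is the distance from the TCP to the grasp point, in m); z points along the fingers, y is the direction in which the jaws open and shut (so a half turn about z gives the same grasp; the last joint's range is limited). The gripper opens to 95 mm and grips with 3 to 60 N. Pads are 20 mm wide; open, the fingers measure 119 mm over their backs; the gripper's body (75 mm by 180 mm) begins 59 mm behind the grasp point.
Start: joints at [-1.331, 0.124, 1.65, -0, 1.367, -0.083], TCP at [0.206, -0.616, 0.215] pointing down, gripper open.
Joint ranges: [-2.61, 2.61], [-1.02, 2.33], [0.03, 2.71], [-1.35, 4.49], [0.32, 2.68], [-2.91, 2.91]. Speed limits (rad/s): [2.57, 2.57, 3.14, 3.14, 3.14, 3.14].

## Interface

Orientations are given as a unit quaternion [x, y, z, w].
In Python, from station import robot, viewer gives the robot as it stands.
- The arm moves only by the tool apply_moves, never from a script. Its arguments are lists of equal length, an entry for each row: "slide": the shift along the tool's x, y, z in m, a list of three; "rot": the turn, a rotation vector about the tool's x, y, z in degrees, a list of three. In form: {"slide": [[tx, ty, tz], ...], "rot": [[rx, ry, rz], ...]}. A call has 1 to 5 rows; each row is the pose to reach, as a shift and turn from the pose commanded when the call began, along the tool's axes at that moment; what a row does not reach only later rows make up. A row lasts 1/10 s, in which the tool goes at most 50 mm and 8.59 degrees, less where a joint would pass 70% of its speed; a pose out of reach is approached as far as the arm can. A call with a gripper value outside its range is refused whole. "hand" is the finger opening in m, from 0 to 0.0951, set as the call begins (left out, the last holds). The fingers move at their own pace and stop on an object; "force" is the grip in N (left out, the last holds). Time passes only in rows, so rows that repeat a pose let the fingers close. It gives the time, the measured TCP pose, the force and the opening at its end, in the units of the state.
- robot.observe(): the state, without advancing time (a new reading comes with each control period).
- viewer.get_image(name): name is "scene" or "top" or "wrist"; returns a dict with "frame" (480x640x3 uint8, blue, green, red), "range_z" (480x640 float32, m along the optical axis (not along the pixel's ray), 0 where there is no reading), "vfov" (degrees; the focal length in pixels is half the picture's height over the tangent of half this angle, whatever the lens; pixels are square), "cx", "cy" (the principal point, pixels), "view" (4x4, takes a point from world to camera coordinates); the wrist camera has in their place "T_tool_cam" (4x4, takes a point from camera to tool coordinates, whose origin is the TCP and whose axes are the flange's). Camera axes: x right, y down, z forward; pixel columns grow to the right and rows downward; lengths in m; the calibration is good to about 2 mm. The wrist camera is an equidistant fisheye: a pixel r from the principal point sees the ray r / f radians off the axis. A picture is of the moment at which its call begins: read the wrist's pose just before it.
- robot.close_job(): hands the job in, once; it reports no verdict.
The state is a dict: "time_s": time; "qpos": joint angles; "qvel": joint speeds; "joint_torque": joint torques, N m; "ee_pos": TCP position; "tool_rot": TCP orientation; "force": force on the tool from outside, world axes, zero at the start; "wrist_torque": the same for the moment, N m; "finger_gap": opening from 0.0 (shut) to 1.0 (fully open).
Only numpy, scipy, OpenCV 4.12 (cv2) and the standard library are available. Lean on these libraries where they do the work, as an engineer would, in place of code of your own. Each camera call takes 0.05 s, during which the arm holds its last target. There are 200 camera calls.

## Task

Switch on the bench grinder at the switch box with the red guard: with a fingertip push the red guard up and back until it stays open, flip the toggle beneath fully over to the rear, then tip the guard forward again so that it drops fully shut over the toggle. Only push, do not pick anything up: keep both switch boxes standing where they are, leave the yellow guard and its toggle alone, and do not disturb the other things on the bench.

Things in the scene. Friction and masses are not known exactly. Their poses are not given: they have to be found in the camera images.
- red_box: grey steel switch box, 150 (x) x 110 (y) x 60 mm high, 2.4 kg, standing loose on rubber feet; origin under its centre on the bench; its own x points from its front edge (nearer the robot) to its rear, z up. On its deck, 60 mm up, sits a red hinged guard over a toggle
- red_guard (a joint): angle of the red guard (rad): 0 shut, 1.75 laid back against its stop. A hood of 3 mm sheet, 60 mm long, 50 mm wide, open underneath and at the rear, 80 g; top 57 mm above the deck, front face 60 mm before the hinge. It turns on a free hinge at its rear end: the front rises and swings to the rear. Beyond about 0.9 rad it falls back and stays, from less it falls shut; no spring
- red_guard_hinge (a point): middle of the red guard's hinge line: 25 mm to the rear of the box's centre, 70 mm above the bench; the line runs along the box's y
- red_guard_tab (a point): middle of the top edge of the red guard's upright finger tab, 40 mm wide, 4 mm thick, 20 mm proud of the hood, flush with its front face; turns with the guard. Shut: 58 mm in front of the hinge line and 67 mm above it; pushed to the rear along its arc it opens the guard. Laid back: the rearmost part, 76 mm behind the hinge line, 45 mm above it; pushed forward from behind it stands the guard up
- red_toggle (a joint): angle of the toggle under the red guard (rad): 0 = leaning to the box's front (off), 0.9 = leaning to its rear against the stop (on). It stays where it is left; about 2 N sideways moves it
- red_toggle_tip (a point): centre of the 12 mm ball end of that steel toggle, a 9 mm rod; 34 mm from its pivot, which lies 4 mm above the deck and 8 mm in front of the box's centre
- yellow_box: grey steel switch box, 150 (x) x 110 (y) x 60 mm high, 2.4 kg, standing loose on rubber feet; origin under its centre on the bench; its own x points from its front edge (nearer the robot) to its rear, z up. On its deck, 60 mm up, sits a yellow hinged guard over a toggle: same make and sizes as the other, not to be operated
- yellow_guard (a joint): angle of the yellow guard (rad), 0 shut
- yellow_toggle (a joint): angle of the toggle under the yellow guard (rad), 0 to 0.9
- lens: black camera lens standing on end, 64 mm across, 48 mm high; origin under its centre; a bystander
- screwdriver: screwdriver with a red handle, lying on the bench behind the switch boxes; origin under the middle of its length; a bystander
- cup: orange plastic cup, 84 mm across the rim, 85 mm high; origin under its centre; a bystander
- camera: black and silver camera body, 36 x 130 x 93 mm; origin under its centre; a bystander
- jar: small amber glass jar, 60 mm across, 70 mm high; origin under its centre; a bystander

How it is judged:
By the outcome, as a careful person would: the job done as asked, in the order asked, and still so for the second after the job is handed in, with the robot touching nothing.
It also fails if it takes over 58 s, if anything falls off the work surface, if the arm or the gripper's body presses on something with over 40 N, if the wrist force passes 120 N, or if a joint passes its speed limit or range.

## Working session

There is one attempt and no reset: what is moved stays moved. The work goes in short steps, Python scripts to look and compute and a tool call to move; the robot and the scene stay as the last step left them, time stands still between calls to the robot, and variables do not carry over. Pictures are saved under pics/ and viewed, about 8 in all and at most 12, crops included, and the job is handed in when it is done.

Besides the shell and the picture viewer there is one more tool, called after ">>>" by a JSON object that holds its "fn" and its "kwargs". apply_moves: Moves the arm, as the interface text tells. Its arguments: {"type":"object","properties":{"slide":{"type":"array"},"rot":{"type":"array"},"hand":{"type":"number"},"force":{"type":"number"}},"required":["slide","rot"]}

```bash
ls; mkdir -p pics; cat > h.py <<'E'
import numpy as np, cv2
from station import robot, viewer
from scipy.spatial.transform import Rotation as R
def cloud(name):
    im=viewer.get_image(name); h=im["frame"].shape[0]
    f=h/2/np.tan(np.radians(im["vfov"]/2)); z=im["range_z"]
    v,u=np.mgrid[0:480,0:640]
    P=np.stack([(u-im["cx"])/f*z,(v-im["cy"])/f*z,z,np.ones_like(z)],-1)
    W=P@np.linalg.inv(im["view"]).T
    W=W[...,:3].copy(); W[z==0]=np.nan
    return im["frame"],W,im
E
python3 - <<'E'
from h import *
for n in("scene","top"):
    fr,W,im=cloud(n); cv2.imwrite(f"pics/{n}1.png",fr); np.save(f"{n}1.npy",W)
s=robot.observe(); print(s)
print(robot.grasp_offset)
E
```

```text
pics
{'time_s': 0.1, 'qpos': array([-1.33063038e+00,  1.24418169e-01,  1.65154525e+00, -1.85875363e-05,
        1.36749089e+00, -8.26112018e-02]), 'qvel': array([-0.00097915, -0.00151513, -0.00279422,  0.00138295,  0.0015391 ,
       -0.00087088]), 'joint_torque': array([ 1.60887957e-04, -4.18880045e+01, -3.61096859e+01,  7.76354293e-02,
        4.61725064e-02, -7.07097161e-05]), 'ee_pos': array([ 0.20600214, -0.61587714,  0.2135194 ]), 'tool_rot': array([ 9.87004376e-01,  1.60690684e-01, -8.23247452e-05, -9.27224957e-04]), 'force': array([ 0.09638078, -1.02386331,  0.30303807]), 'wrist_torque': array([-0.01393253,  0.05249639,  0.00612445]), 'finger_gap': 0.9984836053573307}
0.0188
```

View pics/scene1.png

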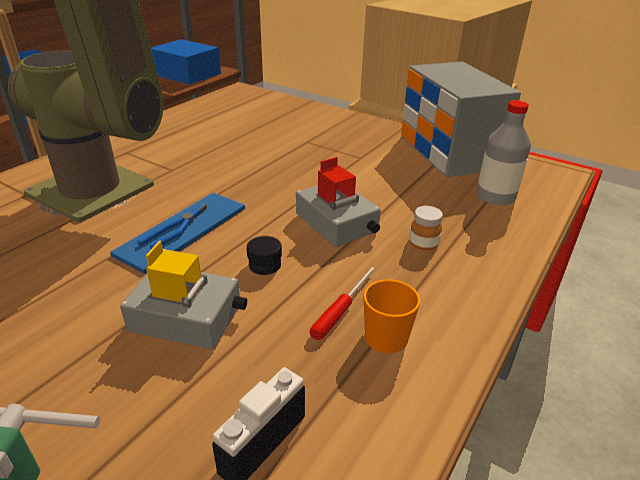

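View pics/top1.png

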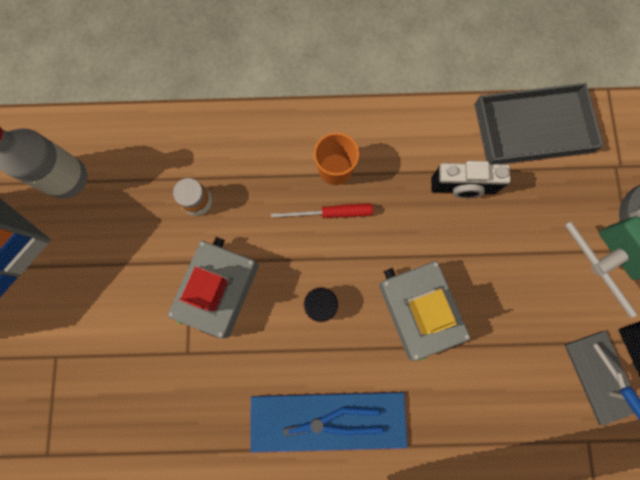

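The red box is at about pixel (213,290) in the top view and the yellow box at about (424,310). The lens is at (321,305), the jar at (190,195) and the screwdriver at (330,212).

```bash
python3 - <<'E'
from h import *
W=np.load("top1.npy"); fr=cv2.imread("pics/top1.png").astype(int)
S=np.load("scene1.npy"); sf=cv2.imread("pics/scene1.png").astype(int)
for n,(u,v) in dict(bench=(150,350),red=(204,289),box=(235,270),lens=(321,305),jar=(190,190),cup=(336,160),yel=(432,310)).items(): print(n,W[v,u].round(3))
sub=W[225:350,150:275].reshape(-1,3)
m=(abs(sub[:,2]-.06)<.006); p=sub[m]
# whole box outline incl. guard
rect=cv2.minAreaRect((p[:,:2]*1000).astype(np.float32)); print("deck",rect,np.median(p[:,2]),m.sum())
red=(fr[...,2]>130)&(fr[...,1]<60)
g=np.zeros_like(red);g[225:350,150:275]=1
q=W[red&g]; q=q[np.isfinite(q[:,0])]
for lo,hi in((.1,.124),(.124,.132),(.132,.15)):
    k=q[(q[:,2]>lo)&(q[:,2]<hi)]
    if len(k)>5: print(lo,len(k),cv2.minAreaRect((k[:,:2]*1000).astype(np.float32)),k.mean(0))
red=(sf[...,2]>110)&(sf[...,1]<60); g=np.zeros_like(red);g[140:220,290:390]=1
q=S[red&g]; q=q[np.isfinite(q[:,0])]
for lo,hi in((.07,.12),(.12,.132),(.132,.15)):
    k=q[(q[:,2]>lo)&(q[:,2]<hi)]
    if len(k)>5: print("sc",lo,len(k),cv2.minAreaRect((k[:,:2]*1000).astype(np.float32)),k.mean(0))
E
```

```text
bench [ 0.434  0.332 -0.003]
red [0.535 0.2   0.116]
box [0.573 0.16  0.06 ]
lens [0.507 0.006 0.048]
jar [0.723 0.243 0.071]
cup [ 0.799 -0.031  0.008]
yel [ 0.49  -0.177  0.115]
deck ((541.7406005859375, 202.8734130859375), (110.5472640991211, 149.911376953125), 67.4779052734375) 0.05984511638106926 3605
0.1 832 ((537.0162963867188, 204.0642547607422), (49.446903228759766, 57.91206741333008), 67.40839385986328) [0.54130489 0.20321286 0.11698933]
0.132 36 ((511.402099609375, 214.3355712890625), (35.32938766479492, 2.416677951812744), 67.00271606445312) [0.51126038 0.21349651 0.13646414]
sc 0.07 897 ((537.1348876953125, 202.65147399902344), (53.26647186279297, 63.32969284057617), 67.11060333251953) [0.53789349 0.19678617 0.10155497]
sc 0.12 57 ((512.5057983398438, 214.4046173095703), (40.21723175048828, 6.458230495452881), 63.6699333190918) [0.51169359 0.21230918 0.12591485]
sc 0.132 23 ((511.77691650390625, 214.02276611328125), (39.58052444458008, 5.909623622894287), 70.5989761352539) [0.51170092 0.21203789 0.13564208]
```

>>> {"fn": "apply_moves", "kwargs": {"slide": [[0.029, -0.041, 0], [0.058, -0.082, 0], [0.087, -0.123, 0], [0.116, -0.163, 0], [0.1445, -0.204, 0]], "rot": [[0, 0, 0], [0, 0, 0], [0, 0, 0], [0, 0, 0], [0, 0, 0]], "hand": 0.0, "force": 30}}

```text
time_s: 0.6
ee_pos: [0.2785, -0.375, 0.214]
tool_rot: [0.987, 0.16, -0.0, -0.0]
force: [1.0, 0.1, -0.3]
finger_gap: 0.635
```

>>> {"fn": "apply_moves", "kwargs": {"slide": [[0.029, -0.041, 0], [0.058, -0.082, 0], [0.087, -0.123, 0], [0.116, -0.163, 0], [0.1445, -0.204, 0]], "rot": [[0, 0, 0], [0, 0, 0], [0, 0, 0], [0, 0, 0], [0, 0, 0]]}}

```text
time_s: 1.1
ee_pos: [0.3507, -0.1359, 0.2144]
tool_rot: [0.987, 0.16, 0.0, 0.0]
force: [1.1, -0.1, -0.2]
finger_gap: 0.217
```

>>> {"fn": "apply_moves", "kwargs": {"slide": [[0.029, -0.041, 0], [0.058, -0.082, 0], [0.087, -0.123, 0], [0.116, -0.163, 0], [0.1445, -0.204, 0]], "rot": [[0, 0, -8], [0, 0, -16], [0, 0, -24], [0, 0, -32], [0, 0, -40]]}}

```text
time_s: 1.6
ee_pos: [0.423, 0.1037, 0.2145]
tool_rot: [0.871, 0.491, 0.0, 0.0]
force: [2.0, -0.5, 0.1]
finger_gap: 0.006
```

>>> {"fn": "apply_moves", "kwargs": {"slide": [[0.045, -0.011, 0], [0.09, -0.023, 0], [0.134, -0.034, 0], [0.134, -0.034, 0.03], [0.134, -0.034, 0.06]], "rot": [[0, 0, -3], [0, 0, -6], [0, 0, -8.7], [0, 0, -8.7], [0, 0, -8.7]]}}

```text
time_s: 2.1
ee_pos: [0.4647, 0.2352, 0.1544]
tool_rot: [0.832, 0.554, 0.001, 0.0]
force: [-0.1, -0.2, -0.4]
finger_gap: 0.008
```

```bash
cat >> h.py <<'E'
C=np.array([.5417,.2029,0]); YAW=-22.5
B=R.from_euler('z',YAW,degrees=True)
def st():
    s=robot.observe(); p=B.inv().apply(s["ee_pos"]-C)*1000
    r=(R.from_euler('z',67.5,degrees=True)*R.from_euler('x',180,degrees=True)).inv()*R.from_quat(s["tool_rot"])
    print("t",round(s["time_s"],2),"box mm",p.round(1),"rot err deg",np.degrees(r.as_rotvec()).round(2),"F",s["force"].round(1))
E
python3 -c "
from h import *
st(); fr,W,im=cloud('scene'); cv2.imwrite('pics/s2.png',cv2.resize(fr[90:290,220:480],(780,600)))"
```

```text
t 2.1 box mm [-83.5   0.4 154.4] rot err deg [-0.07  0.06  0.15] F [-0.1 -0.2 -0.4]
```

View pics/s2.png

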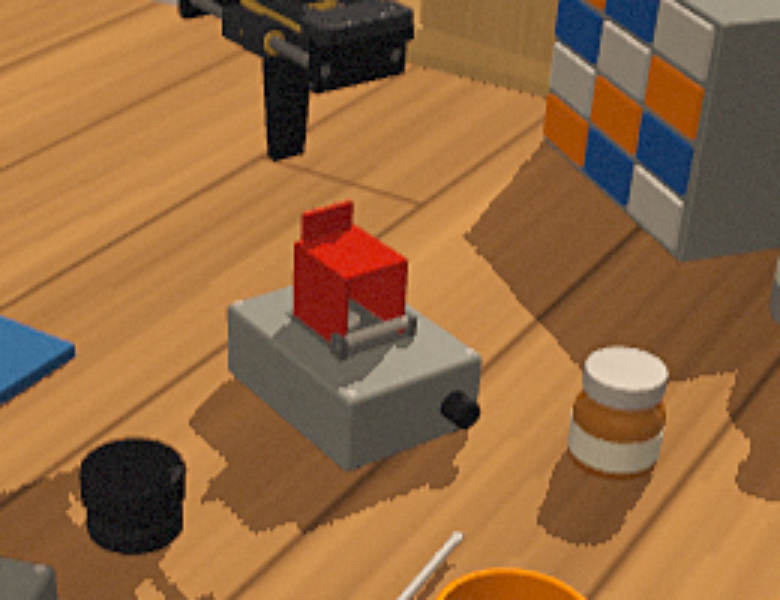

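The guard is shut and the closed fingers stand in front of it, lined up with the box. Next I open the guard along its arc.

>>> {"fn": "apply_moves", "kwargs": {"slide": [[0, 0.006, 0.015], [0, 0.0175, 0.0295], [0, 0.0305, 0.0295], [0, 0.0385, 0.0275], [0, 0.0435, 0.0225]], "rot": [[0, 0, 0], [0, 0, 0], [0, 0, 0], [0, 0, 0], [0, 0, 0]]}}

```text
time_s: 2.65
ee_pos: [0.5057, 0.2161, 0.1335]
tool_rot: [0.833, 0.553, 0.001, 0.0]
force: [-0.3, 0.4, 0.5]
finger_gap: 0.001
```

```bash
python3 -c "
from h import *
st(); fr,W,im=cloud('scene'); cv2.imwrite('pics/s3.png',cv2.resize(fr[90:290,220:480],(780,600)))"
```

```text
t 2.65 box mm [-38.3  -1.5 133.5] rot err deg [-0.05  0.05  0.37] F [-0.3  0.4  0.5]
```

View pics/s3.png

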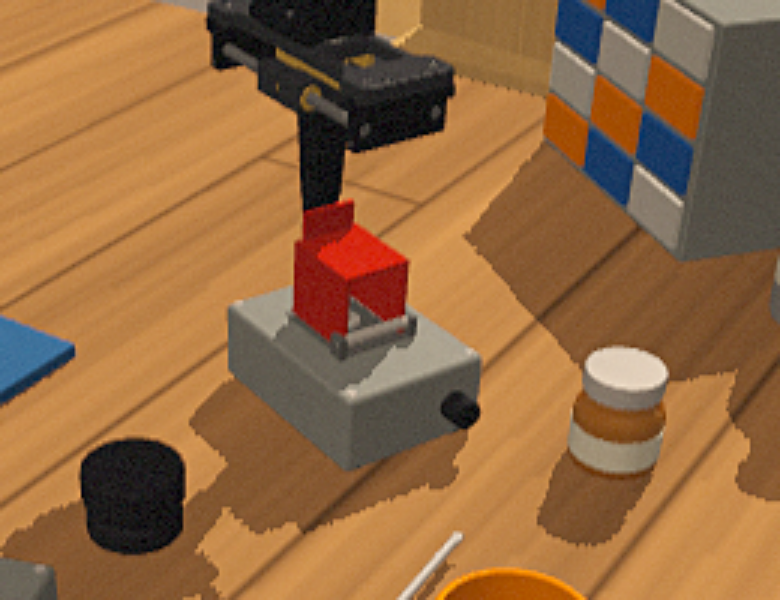

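The guard has not moved yet, so the fingertips are thinner than I assumed. The tip is also too close to the top of the tab, so I'll back off, lower it and push further.

>>> {"fn": "apply_moves", "kwargs": {"slide": [[0, -0.008, 0.004], [0, -0.008, 0.01], [0, -0.004, 0.01], [0, 0.001, 0.01], [0, 0.006, 0.009]], "rot": [[0, 0, 0], [0, 0, 0], [0, 0, 0], [0, 0, 0], [0, 0, 0]]}}

```text
time_s: 3.2
ee_pos: [0.5099, 0.2144, 0.1232]
tool_rot: [0.833, 0.553, -0.0, -0.0]
force: [-1.7, 0.9, 0.8]
finger_gap: 0.006
```

```bash
cat >> h.py <<'E'
def ang():
    st(); fr,W,im=cloud('scene'); f=fr.astype(int)
    m=(f[...,2]>100)&(f[...,1]<50)&(f[...,0]<60)
    p=W[m]; p=B.inv().apply(p[np.isfinite(p[:,0])]-C)*1000
    p=p[(abs(p[:,1])<40)&(abs(p[:,0])<140)&(p[:,2]>65)]
    print("red n",len(p),"x",np.percentile(p[:,0],[1,50,99]).round(),"z",np.percentile(p[:,2],[1,50,99]).round())
    return fr
E
python3 -c "
from h import *
ang()"
```

```text
t 3.2 box mm [-33.8  -1.6 123.2] rot err deg [ 0.03 -0.    0.29] F [-1.7  0.9  0.8]
red n 1156 x [-29.   0.  32.] z [ 69. 115. 143.]
```

>>> {"fn": "apply_moves", "kwargs": {"slide": [[0, 0.006, -0.0055], [0, 0.013, -0.0135], [0, 0.02, -0.0185], [0, 0.028, -0.0225], [0, 0.0355, -0.0245]], "rot": [[0, 0, 0], [0, 0, 0], [0, 0, 0], [0, 0, 0], [0, 0, 0]]}}

```text
time_s: 3.75
ee_pos: [0.5437, 0.2003, 0.1488]
tool_rot: [0.833, 0.553, 0.001, 0.0]
force: [-1.3, 0.7, 1.1]
finger_gap: 0.006
```

```bash
python3 -c "
from h import *
ang()"
```

```text
t 3.75 box mm [  2.9  -1.6 148.8] rot err deg [-0.07  0.05  0.32] F [-1.3  0.7  1.1]
red n 1148 x [-18.  22.  51.] z [ 75. 118. 158.]
```

>>> {"fn": "apply_moves", "kwargs": {"slide": [[0, 0.011, -0.002], [0, 0.022, -0.002], [0, 0.031, -0.001], [0, 0.0415, 0.001], [0, 0.049, 0.002]], "rot": [[0, 0, 0], [0, 0, 0], [0, 0, 0], [0, 0, 0], [0, 0, 0]]}}

```text
time_s: 4.3
ee_pos: [0.5883, 0.181, 0.1448]
tool_rot: [0.833, 0.553, -0.0, -0.0]
force: [-0.5, 0.4, -0.3]
finger_gap: 0.004
```

```bash
python3 -c "
from h import *
cv2.imwrite('pics/s4.png',cv2.resize(ang()[90:290,220:480],(780,600)))"
```

```text
t 4.3 box mm [ 51.4  -2.4 144.8] rot err deg [ 0.04 -0.04  0.32] F [-0.5  0.4 -0.3]
red n 1246 x [12. 62. 81.] z [ 76. 111. 141.]
```

View pics/s4.png

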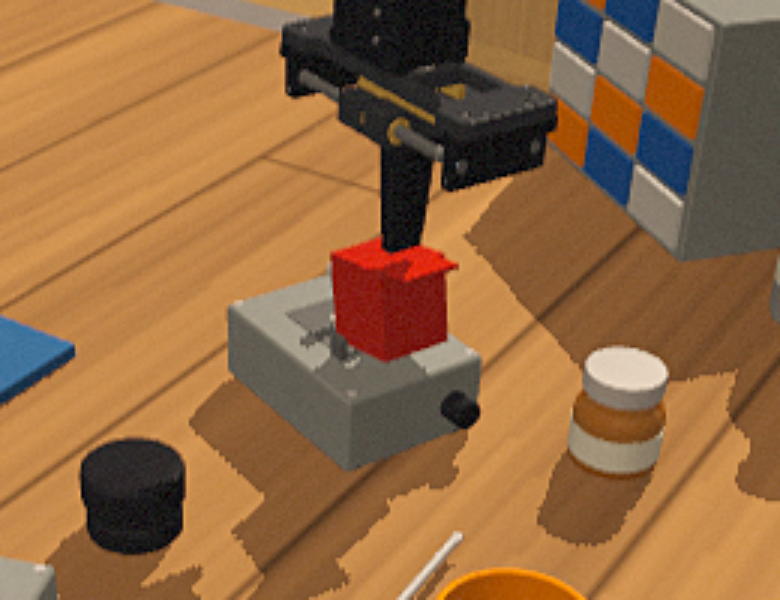

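The guard is laid back and the toggle under it is exposed, at about (340,340) in the crop. I'll retreat to the front and come down to toggle height.

>>> {"fn": "apply_moves", "kwargs": {"slide": [[0, -0.005, -0.012], [0, -0.04, -0.012], [0, -0.08, -0.012], [0, -0.106, 0.0], [0, -0.106, 0.03]], "rot": [[0, 0, 0], [0, 0, 0], [0, 0, 0], [0, 0, 0], [0, 0, 0]]}}

```text
time_s: 4.85
ee_pos: [0.4896, 0.225, 0.1194]
tool_rot: [0.832, 0.555, 0.004, 0.001]
force: [0.3, 0.2, 0.4]
finger_gap: 0.003
```

```bash
python3 -c "
from h import *
fr=ang();cv2.imwrite('pics/s5.png',cv2.resize(fr[150:250,280:410],(780,600),interpolation=cv2.INTER_CUBIC))
t=cloud('top')[1][225:350,150:275].reshape(-1,3)
p=t[abs(t[:,2]-.06)<.006];print(cv2.minAreaRect((p[:,:2]*1000).astype(np.float32)))"
```

```text
t 4.85 box mm [-56.6   0.4 119.4] rot err deg [-0.28  0.3   0.14] F [0.3 0.2 0.4]
red n 1290 x [ 24.  66. 101.] z [ 66. 114. 130.]
((541.583251953125, 202.8394775390625), (110.51189422607422, 149.6939697265625), 67.4546890258789)
```

View pics/s5.png

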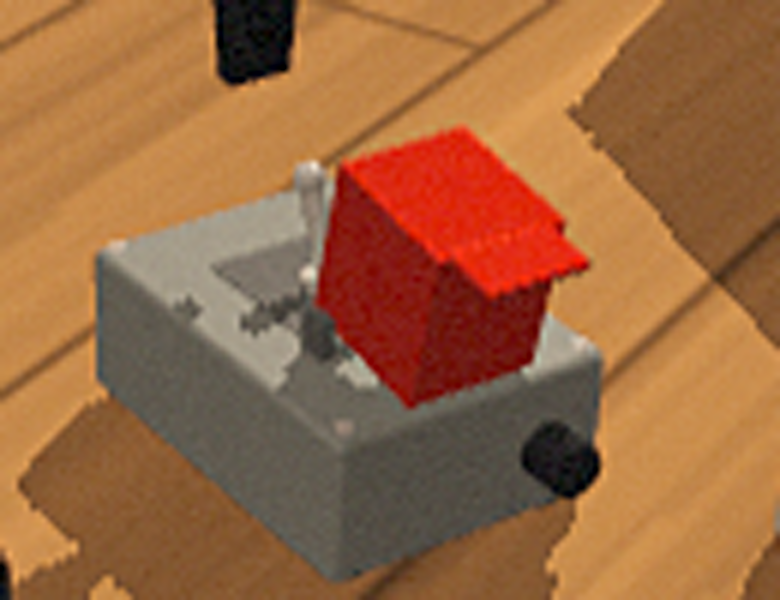

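The guard is fully back, with its tab at +101 mm as expected, and the box has not moved. The toggle leans to the front at (310,175) in the crop. Next I push it.

>>> {"fn": "apply_moves", "kwargs": {"slide": [[0, 0.0, 0.034], [0, 0.012, 0.034], [0, 0.024, 0.034], [0, 0.032, 0.034], [0, 0.04, 0.034]], "rot": [[0, 0, 0], [0, 0, 0], [0, 0, 0], [0, 0, 0], [0, 0, 0]]}}

```text
time_s: 5.45
ee_pos: [0.5292, 0.207, 0.0839]
tool_rot: [0.833, 0.553, 0.002, 0.0]
force: [-2.1, 0.1, 1.7]
finger_gap: 0.003
```

```bash
python3 -c "
from h import *
ang()"
```

```text
t 5.45 box mm [-13.1  -0.9  83.9] rot err deg [-0.13  0.12  0.35] F [-2.1  0.1  1.7]
red n 1287 x [ 24.  67. 101.] z [ 66. 113. 130.]
```

>>> {"fn": "apply_moves", "kwargs": {"slide": [[0, 0.002, 0], [0, 0.004, 0], [0, 0.006, 0], [0, 0.007, 0], [0, 0.008, 0]], "rot": [[0, 0, 0], [0, 0, 0], [0, 0, 0], [0, 0, 0], [0, 0, 0]]}}

```text
time_s: 6.0
ee_pos: [0.5336, 0.2043, 0.0814]
tool_rot: [0.833, 0.553, -0.001, -0.001]
force: [-3.7, 1.7, 3.3]
finger_gap: 0.003
```

```bash
python3 -c "
from h import *
ang()"
```

```text
t 6.0 box mm [-8.  -1.8 81.4] rot err deg [ 0.08 -0.01  0.3 ] F [-3.7  1.7  3.3]
red n 1302 x [ 24.  66. 102.] z [ 67. 114. 130.]
```

>>> {"fn": "apply_moves", "kwargs": {"slide": [[0, 0.001, 0], [0, 0.0015, 0], [0, 0.002, 0], [0, 0.002, 0]], "rot": [[0, 0, 0], [0, 0, 0], [0, 0, 0], [0, 0, 0]]}}

```text
time_s: 6.45
ee_pos: [0.5342, 0.204, 0.0812]
tool_rot: [0.833, 0.553, -0.002, -0.002]
force: [-6.0, 3.5, 4.7]
finger_gap: 0.005
```

>>> {"fn": "apply_moves", "kwargs": {"slide": [[0, 0.001, 0], [0, 0.0015, 0], [0, 0.002, 0], [0, 0.002, 0]], "rot": [[0, 0, 0], [0, 0, 0], [0, 0, 0], [0, 0, 0]]}}

```text
time_s: 6.85
ee_pos: [0.5347, 0.2038, 0.081]
tool_rot: [0.833, 0.553, -0.003, -0.003]
force: [-11.1, 5.3, 5.4]
finger_gap: 0.006
```

```bash
python3 -c "
from h import *
ang()"
```

```text
t 6.85 box mm [-6.8 -1.8 81. ] rot err deg [ 0.46 -0.06  0.31] F [-11.1   5.3   5.4]
red n 1286 x [ 24.  66. 101.] z [ 67. 114. 130.]
```

The force climbed to 12 N with almost no travel, so the toggle is at its stop. I'll back off, rise and look.

>>> {"fn": "apply_moves", "kwargs": {"slide": [[0, -0.02, 0], [0, -0.035, -0.02], [0, -0.035, -0.05], [0, -0.035, -0.085], [0, -0.035, -0.085]], "rot": [[0, 0, 0], [0, 0, 0], [0, 0, 0], [0, 0, 0], [0, 0, 0]]}}

```text
time_s: 7.4
ee_pos: [0.5094, 0.2169, 0.1729]
tool_rot: [0.833, 0.553, 0.005, 0.002]
force: [0.6, -0.9, 0.3]
finger_gap: 0.004
```

```bash
python3 -c "
from h import *
fr=ang();cv2.imwrite('pics/s6.png',cv2.resize(fr[150:250,280:410],(780,600),interpolation=cv2.INTER_CUBIC))
t=cloud('top')[1][225:350,150:275].reshape(-1,3)
p=t[abs(t[:,2]-.06)<.006];print(cv2.minAreaRect((p[:,:2]*1000).astype(np.float32)))"
```

```text
t 7.4 box mm [-35.2   0.5 172.9] rot err deg [-0.56  0.38  0.28] F [ 0.6 -0.9  0.3]
red n 1296 x [ 24.  66. 101.] z [ 66. 113. 130.]
((540.9835205078125, 201.70428466796875), (108.22137451171875, 149.79750061035156), 67.4893798828125)
```

View pics/s6.png

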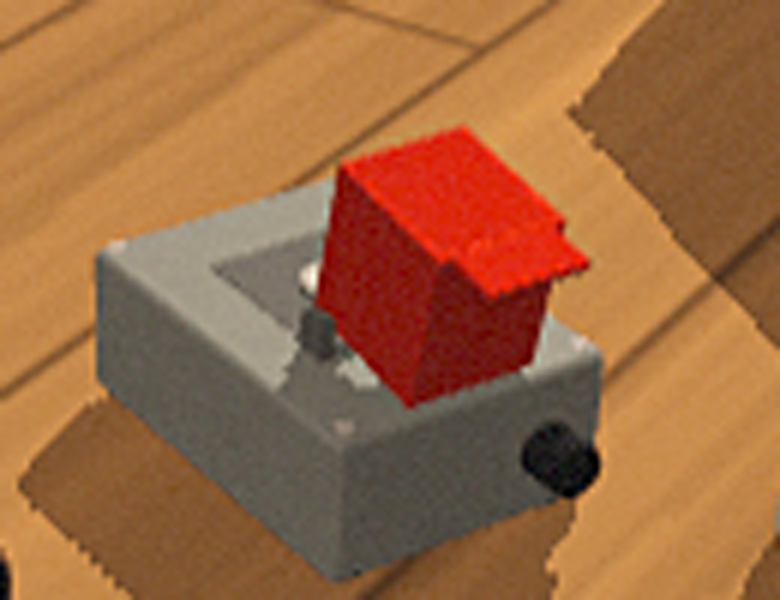

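The toggle is now hidden behind the hood, so it is tipped to the rear. I'll confirm with the wrist camera.

```bash
python3 - <<'E'
from h import *
im=viewer.get_image("wrist"); cv2.imwrite('pics/w1.png',im["frame"])
s=robot.observe(); T=im["T_tool_cam"]; z=im["range_z"]
f=240/np.tan(np.radians(im["vfov"]/2)); print(f,T.round(3))
v,u=np.mgrid[0:480,0:640]; dx,dy=u-im["cx"],v-im["cy"]; r=np.hypot(dx,dy)+1e-9; th=r/f
k=np.tan(th)/r
P=np.stack([dx*k*z,dy*k*z,z],-1)@T[:3,:3].T+T[:3,3]
W=R.from_quat(s["tool_rot"]).apply(P.reshape(-1,3))+s["ee_pos"]
b=B.inv().apply(W-C)*1000
ok=(z.ravel()>0)&(th.ravel()<1.4)&(abs(b[:,1])<10)&(b[:,0]>-35)&(b[:,0]<24)&(b[:,2]>75)&(b[:,2]<110)
print(ok.sum(), b[ok].mean(0).round(1) if ok.any() else 0, [b[ok][np.argsort(b[ok][:,2])[-5:]].round(1)])
E
```

```text
371.64829954431775 [[-0.    -0.964 -0.265  0.074]
 [ 1.    -0.001  0.001  0.003]
 [-0.001 -0.265  0.964 -0.17 ]
 [ 0.     0.     0.     1.   ]]
420 [ 4.6  0.8 91. ] [array([[ 8.300e+00, -2.000e-01,  9.970e+01],
       [ 7.600e+00, -9.000e-01,  9.970e+01],
       [ 6.900e+00, -1.500e+00,  1.001e+02],
       [ 1.090e+01, -0.000e+00,  1.003e+02],
       [ 7.500e+00,  1.000e-01,  1.005e+02]])]
```

View pics/w1.png

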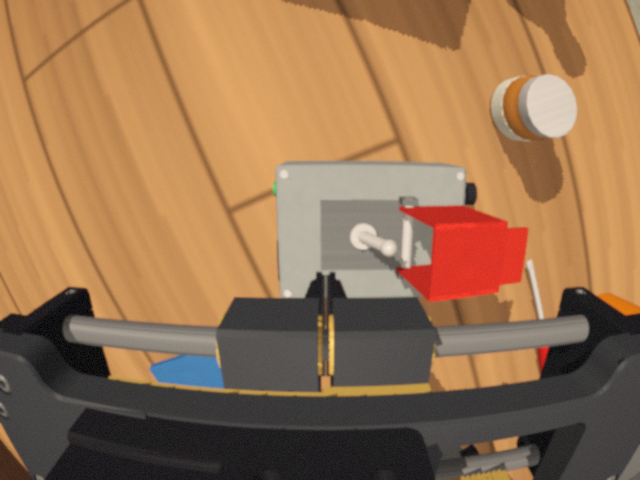

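In the wrist view the toggle ball is at (390,248), tilted to the rear. Its top measures x≈+7.5 mm, z≈100 mm, which matches the on stop. Next I pass over the guard to its rear.

>>> {"fn": "apply_moves", "kwargs": {"slide": [[0, 0.045, 0], [0, 0.09, 0], [0, 0.135, 0], [0, 0.165, 0], [0, 0.165, 0.03]], "rot": [[0, 0, 0], [0, 0, 0], [0, 0, 0], [0, 0, 0], [0, 0, 0]]}}

```text
time_s: 8.05
ee_pos: [0.6632, 0.1501, 0.139]
tool_rot: [0.834, 0.552, 0.003, 0.002]
force: [-0.3, 0.8, 0.4]
finger_gap: 0.007
```

>>> {"fn": "apply_moves", "kwargs": {"slide": [[0, 0, 0.015], [0, 0, 0.03], [0, 0, 0.04], [0, 0, 0.04]], "rot": [[0, 0, 0], [0, 0, 0], [0, 0, 0], [0, 0, 0]]}}

```text
time_s: 8.45
ee_pos: [0.6559, 0.1523, 0.0942]
tool_rot: [0.833, 0.554, -0.002, -0.001]
force: [-1.3, 0.4, 0.1]
finger_gap: 0.007
```

```bash
python3 -c "
from h import *
ang()"
```

```text
t 8.45 box mm [124.9  -3.1  94.2] rot err deg [ 0.2  -0.12  0.26] F [-1.3  0.4  0.1]
red n 1205 x [ 23.  65. 100.] z [ 66. 111. 130.]
```

>>> {"fn": "apply_moves", "kwargs": {"slide": [[0, -0.011, -0.009], [0, -0.018, -0.011], [0, -0.025, -0.018], [0, -0.032, -0.026], [0, -0.038, -0.032]], "rot": [[0, 0, 0], [0, 0, 0], [0, 0, 0], [0, 0, 0], [0, 0, 0]]}}

```text
time_s: 9.0
ee_pos: [0.6228, 0.1673, 0.1309]
tool_rot: [0.833, 0.553, 0.001, 0.0]
force: [0.5, -0.9, 1.2]
finger_gap: 0.007
```

```bash
python3 -c "
from h import *
cv2.imwrite('pics/s7.png',cv2.resize(ang()[90:290,220:480],(780,600)))"
```

```text
t 9.0 box mm [ 88.5  -1.9 130.9] rot err deg [-0.1   0.08  0.3 ] F [ 0.5 -0.9  1.2]
red n 1139 x [14. 59. 79.] z [ 75. 108. 137.]
```

View pics/s7.png

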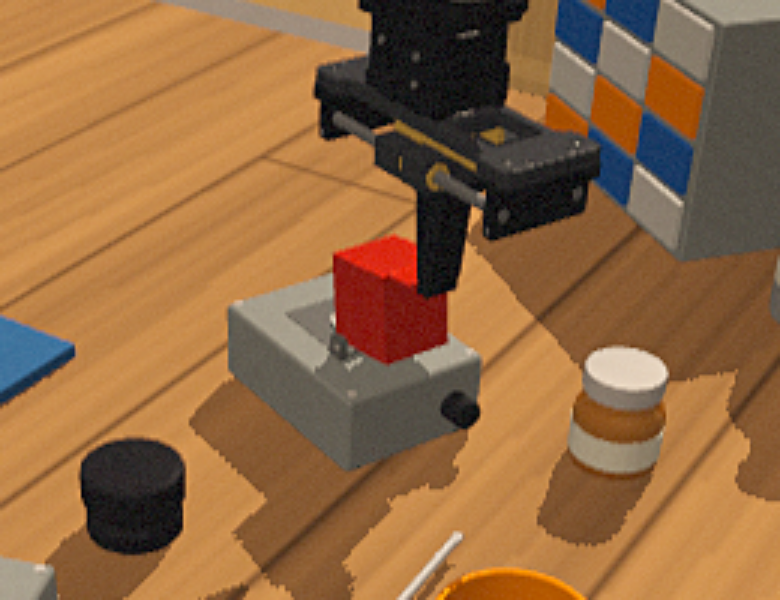

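The finger is behind the tab and the guard is lifting, so I continue forward along the arc.

>>> {"fn": "apply_moves", "kwargs": {"slide": [[0, -0.013, -0.006], [0, -0.026, -0.01], [0, -0.039, -0.013], [0, -0.05, -0.014], [0, -0.057, -0.014]], "rot": [[0, 0, 0], [0, 0, 0], [0, 0, 0], [0, 0, 0], [0, 0, 0]]}}

```text
time_s: 9.55
ee_pos: [0.5689, 0.1893, 0.1426]
tool_rot: [0.833, 0.553, -0.0, -0.0]
force: [-0.0, -1.1, -0.9]
finger_gap: 0.002
```

```bash
python3 -c "
from h import *
ang()"
```

```text
t 9.55 box mm [ 30.3  -2.2 142.6] rot err deg [ 0.07 -0.01  0.3 ] F [-0.  -1.1 -0.9]
red n 1035 x [-21.  21.  49.] z [ 73. 115. 152.]
```

>>> {"fn": "apply_moves", "kwargs": {"slide": [[0, -0.003, -0.003], [0, 0.01, -0.02], [0, 0.03, -0.05], [0, 0.04, -0.08], [0, 0.04, -0.08]], "rot": [[0, 0, 0], [0, 0, 0], [0, 0, 0], [0, 0, 0], [0, 0, 0]]}}

```text
time_s: 10.1
ee_pos: [0.6103, 0.1733, 0.2275]
tool_rot: [0.833, 0.553, 0.004, 0.001]
force: [0.3, 0.1, 1.1]
finger_gap: 0.005
```

```bash
python3 - <<'E'
from h import *
fr=ang();cv2.imwrite('pics/s8.png',fr)
fr,W,_=cloud('top');a=np.load("top1.npy")
t=W[225:350,150:275].reshape(-1,3)
p=t[abs(t[:,2]-.06)<.006];print(len(p),cv2.minAreaRect((p[:,:2]*1000).astype(np.float32)))
p=t[abs(t[:,2]-.136)<.005];print(p.mean(0).round(4),len(p))
b=cv2.imread("pics/top1.png"); 
d=np.abs(np.nan_to_num(W[...,2]-a[...,2]))>.015; print("yellow z change px",d[250:370,370:480].sum(),"cup/screwdriver/lens",d[120:340,265:370].sum(),"jar",d[170:220,165:215].sum())
E
```

```text
t 10.1 box mm [ 74.7  -1.1 227.5] rot err deg [-0.37  0.24  0.37] F [0.3 0.1 1.1]
red n 1078 x [-34.  -4.  26.] z [ 66. 110. 135.]
2748 ((541.3594970703125, 202.26785278320312), (109.24646759033203, 149.69549560546875), 67.33192443847656)
[0.5043 0.1979 0.1346] 5
yellow z change px 0 cup/screwdriver/lens 0 jar 2041
```

View pics/s8.png

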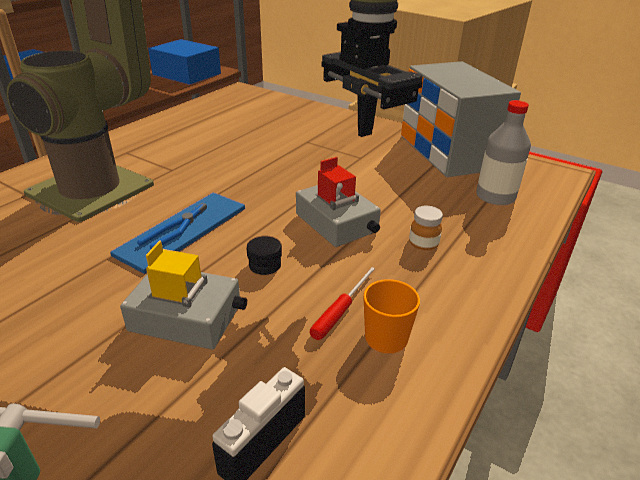

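The guard is down, and the toggle is visible through its open rear at (341,190), tilted back. Nothing else has moved; the change at the jar is the arm blocking the view. I'll do a last numeric comparison with the first picture and then hand in.

```bash
python3 - <<'E'
from h import *
fr=ang();f=fr.astype(int);a=cv2.imread("pics/scene1.png").astype(int)
def m(f): 
    k=((f[...,2]>110)&(f[...,1]<60)); g=np.zeros_like(k); g[140:220,290:390]=1; return k&g
A,Bm=m(a),m(f); print(A.sum(),Bm.sum(),(A^Bm).sum())
ys,xs=np.where(A);print(xs.min(),xs.max(),ys.min(),ys.max()); ys,xs=np.where(Bm);print(xs.min(),xs.max(),ys.min(),ys.max())
d=np.abs(f-a).sum(2)>90; print("jar",d[200:255,400:450].sum(),"cup+sd",d[260:360,300:425].sum(),"box",d[190:245,290:385].sum())
robot.close_job()
E
```

```text
t 10.2 box mm [ 71.8  -2.3 222.4] rot err deg [ 0.01 -0.    0.33] F [-0.2  0.7 -0. ]
red n 1074 x [-34.  -3.  26.] z [ 67. 109. 134.]
1077 1072 97
318 355 157 203
318 355 157 203
jar 0 cup+sd 63 box 9
the job is handed in; nothing more can be done
```

The grinder is switched on at the red-guard box. I pushed the guard back until it stayed open, flipped the toggle to its rear stop, tipped the guard forward so it dropped shut, and handed the job in at about 10 s.

**Toggle:** the wrist camera put the ball at about +7 mm, the expected "on" position, before I closed the guard. The push had risen to about 12 N with almost no further travel, so it was against its stop. In the final picture it still leans to the rear, seen through the open back of the guard.

**Guard:** in the last picture its outline covers exactly the same pixel range as the shut guard in the first one.

**Box:** it stands within about 1 mm of where it started.

**Other objects:** the yellow box and the lens showed no depth change, and the jar no change in the picture. The cup and screwdriver showed no depth change either, but about 63 pixels near them differ in the picture. I took that to be the arm's shadow and did not check further. The camera body was only checked by eye.

**First push:** it missed because the fingertips were thinner than I assumed. I lowered the tip and pushed again.

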